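# Zero the coffee grinder after cleaning and set it six clicks open

## Robot

A 6-joint arm with a two-finger parallel gripper is mounted at the origin on a cart in front of the work surface, level with it; the furniture and walls round the work are solid. World frame = base frame: x ahead of the robot, y to its left, z up, the work surface at z = 0. Lengths are in m, angles in rad, forces in N, time in s.
With the tool pointing down it reaches from about 0.275 to 0.85 m from the base axis. Payload 5.2 kg.
Tool frame: the origin (TCP) lies at the very end of the fingers, on their centre line; the grasp point (between the pads) lies 19 mm behind it; z points along the fingers, y is the line along which they close (so a half turn about z gives the same grasp; the last joint's range is limited). The gripper opens to 85 mm and grips with 20 to 120 N. Pads are 22 mm wide; open, the fingers measure 114 mm over their backs; the gripper's body (76 mm by 85 mm) begins 54 mm behind the grasp point. The pads swing forward as they close: fully open they stand 13 mm farther back than shut.
Start: joints at [0.943, 0.259, 1.535, -0, 1.348, -0.203], TCP at [0.227, 0.501, 0.231] pointing down, gripper open.
Joint ranges: [-3.14, 3.14], [-0.91, 2.08], [0.19, 2.58], [-1.22, 4.36], [0.22, 2.71], [-3.12, 3.12]. Speed limits (rad/s): [2.57, 2.57, 3.14, 3.14, 3.14, 3.14].

## Interface

Orientations are given as a unit quaternion [w, x, y, z].
In Python, from plant import robot, viewer, hand_in gives the robot as it stands. The module is installed in compiled form; this text tells all that it offers.
- The arm moves only by the tool send_rows, never from a script. Its argument "increments" is a list of rows, each a list of 2 entries, a list of its own where there are three numbers: the shift along the tool's x, y, z in normalised numbers (1 is 750 mm), then the turn about the tool's z in a scale on which 1.0 is 2 rad. In form: [[[dx, dy, dz], yaw], ...]. A call has 1 to 5 rows; each row is the pose to reach, as a shift and turn from the pose commanded when the call began, along the tool's axes at that moment; what a row does not reach only later rows make up. A row lasts 1/10 s, in which the tool goes at most 50 mm and 8.59 degrees, less where a joint would pass 70% of its speed; a pose out of reach is approached as far as the arm can. A shift or turn number past 1, either way, is cut back to 1. A call with a gripper value outside its range is refused whole. "fingers" is the opening, from 0 (shut) to 1 (fully open), set as the call begins (left out, the last holds). The fingers move at their own pace and stop on an object; "grip_force" is the grip in N (left out, the last holds). Time passes only in rows, so rows that repeat a pose let the fingers close. It gives the time, the measured TCP pose, the force, the opening and the grip force at its end, in the units of the state.
- robot.observe(): the state, without advancing time (a new reading comes with each control period).
- viewer.capture(name): name is "scene" or "side" or "wrist"; returns the picture (400x640x3 uint8, blue, green, red); there is no depth.
- viewer.get_calibration(name): a dict with "fovy" (degrees; the focal length in pixels is half the picture's height over the tangent of half this angle, whatever the lens; pixels are square), "cx", "cy" (the principal point, pixels), "world_from_camera" (4x4, takes a point from camera to world coordinates). Camera axes: x right, y down, z forward; pixel columns grow to the right and rows downward; lengths in m; the calibration is good to about 2 mm. A picture is of the moment at which its call begins: read the wrist's pose just before it. get_calibration takes no time and is no camera call; for the wrist camera it gives the pose at the moment of the call.
- hand_in(): hands the job in; it is judged then, once.
The state is a dict: "t": time; "q": joint angles; "qd": joint speeds; "joint_torque": joint torques, N m; "ee_pos": TCP position; "ee_rot": TCP orientation; "wrist_force": force on the tool from outside, world axes, zero at the start; "ft_torque": the same for the moment, N m; "opening": opening from 0.0 (shut) to 1.0 (fully open); "grip_force": force on a finger pad.
Only numpy, scipy, OpenCV 4.12 (cv2) and the standard library are available. Lean on these libraries where they do the work, as an engineer would, in place of code of your own. Each camera call takes 0.05 s, during which the arm holds its last target. There are 200 camera calls.

## Task

The coffee grinder's burrs have just been cleaned. Turn its adjusting dial clockwise until you feel the burrs just meet, gently and without forcing it on from there, then turn it back exactly six clicks and let go of it, and finally set the feed cup fully down over the filling neck and leave it there. Leave everything else standing where it is.

Things in the scene. Friction and masses are not known exactly. Their poses are not given: they have to be found in the camera images.
- grinder: small white electric coffee grinder, fixed to the worktop, 205 deep x 130 wide x 262 high over its neck; origin under the centre of its foot, z up, its nose (switch, chute and a steel jug below it) faces its -x. Flat top of the housing at height 205; its dial and filling neck stand on one upright axis 20 towards the nose (x = -20)
- dial: adjusting dial of the grinder: ribbed black rubber collar, 64 across, round the filling neck, turning about the neck's upright axis; it hardly slips in a grip of 30 N or more across any 64 mm of it. Origin on the axis at its underside, 214.5 above the worktop; ribbed side up to 237, but a thin flange 70 across round its foot up to 219. Clockwise from above closes the burrs
- dial_ridge (a point): bare metal ridge on top of the dial and down its side, 28 out from the axis on the dial's own +x; turns with it. 20 clicks a turn (18 degrees, 0.314 rad each): the torque swings by about 0.13 N m either way at each, and the dial rests only in a click. It starts 2 to 4 clicks open; the angle at which the burrs meet is not marked and is another one each time
- burr_gap (a joint): gap between the burrs, m: 0 where they meet, 0.02 mm more per click open (click 0 rests at 0.002 mm, click 6 at 0.122 mm). Far finer than this reading's error: feel or watch the clicks instead. Pressed on past 0 the dial's torque climbs by 3 N m per rad without clicks, and it springs back to click 0 when let go; over 0.6 N m (0.2 rad) harms the burrs
- neck_rim (a point): centre of the upper rim of the filling neck, 262 above the worktop: an upright tube of bare aluminium, 47 in outer diameter, 42 at its chamfered rim, that stands 25 mm out of the dial
- feed_cup: loose round aluminium cup, 58 in diameter (60 at its rim) and 66 high, 0.12 kg, stands upright on the worktop; origin at the centre of its underside, z up. A round socket in its underside, 51 in diameter and 16 deep, slips over the filling neck: fully down, its underside is 16 below the neck rim (height 246 above the worktop). Grip it from above across its 58 mm
- dosing_jug: bystander: small steel jug, 64 high, on the grinder's foot under the chute
- scoop: bystander: steel coffee scoop lying on the worktop, 99 long and 32 high, in front
- milk_tin: bystander: round tin, 58 across, 72 high, on the worktop to the right
Not all that is in view belongs to the job. Leave any blue or yellow look-alike of the feed_cup alone.

How it is judged:
On the way, in this order (a step that is already met when the one before it is completed fails the run):
1. the dial is turned clockwise until the burrs meet (value of joint burr_gap below -4e-07 m), for 0.02 s.
2. the dial is turned back six clicks and let go (value of joint burr_gap between 0.000114 and 0.00013 m and contact force between the fingers and dial below 0.3 N), for 0.2 s.
At the end, for the whole second after the job is handed in: the dial rests in the sixth click from where the burrs meet (burr gap 0.114 to 0.130 mm) and the feed cup is fully down over the filling neck: its underside 13.5 to 20 mm below the neck rim, within 5 mm of the neck axis, within 0.06 rad of upright, at rest (value of joint burr_gap between 0.000114 and 0.00013 m and z of feed_cup in the frame of neck_rim between -0.02 and -0.0135 m and horizontal distance between feed_cup and neck_rim below 0.005 m and angle between feed_cup's own z axis and vertical below 0.06 rad and linear speed of feed_cup below 0.01 m/s); the robot touches nothing.
It fails at once if the dial is forced on after the burrs have met (burrs pressed by more than 0.0127 mm, about 0.2 rad or 0.6 N m past the stop) (value of joint burr_gap below -1.27e-05 m).
It fails at once if the jug, the scoop or the tin is moved by more than 30 mm (distance of any of dosing_jug, scoop, milk_tin from where it was at the start of the episode above 0.03 m).
It also fails if it takes over 70 s, if anything falls off the work surface, if the arm or the gripper's body presses on something with over 40 N, if the wrist force passes 120 N, or if a joint passes its speed limit or range.

## Working session

There is one attempt and no reset: what is moved stays moved. The work goes in short steps, Python scripts to look and compute and a tool call to move; the robot and the scene stay as the last step left them, time stands still between calls to the robot, and variables do not carry over. Pictures are saved under pics/ and viewed, at most 10 in all, crops included, and the job is handed in when it is done.

Besides the shell and the picture viewer there is one more tool, called after "Call:" by a JSON object that holds its "op" and its "data". send_rows: Moves the arm, as the interface text tells. Its arguments: {"type":"object","properties":{"increments":{"type":"array"},"fingers":{"type":"number"},"grip_force":{"type":"number"}},"required":["increments"]}

```bash
mkdir -p pics
python3 - <<'E'
from plant import robot, viewer
import cv2,numpy as np
s=robot.observe();print(s)
for n in("scene","side"):
    im=viewer.capture(n);cv2.imwrite(f"pics/{n}0.png",im)
    c=viewer.get_calibration(n);print(n,c)
a=cv2.imread("pics/scene0.png")
E
```

```text
{'t': 0.0, 'q': array([ 9.43228118e-01,  2.59347067e-01,  1.53610747e+00,  1.60952343e-05,
        1.34801024e+00, -2.02784678e-01]), 'qd': array([-1.81031525e-03,  1.09945739e-04,  6.49973004e-04,  3.57464859e-04,
       -7.33882410e-05, -8.02197729e-04]), 'joint_torque': array([-7.00888031e-04, -4.46026790e+01, -2.90582120e+01, -3.74932406e-04,
        1.17185511e-02, -5.15838465e-06]), 'ee_pos': array([0.2263091 , 0.50068836, 0.23046273]), 'ee_rot': array([-3.84741574e-04,  2.10800175e-01,  9.77528726e-01, -8.53372191e-04]), 'wrist_force': array([ 0.20664142, -1.02692995, -0.24931089]), 'ft_torque': array([-0.01933003,  0.06713813, -0.00673029]), 'grip_force': 0.0, 'opening': 0.9964400293913}
scene {'fovy': 45.03098238079956, 'cx': 317.97785072286354, 'cy': 197.36061673032077, 'world_from_camera': array([[ 0.55297381, -0.50167543,  0.6652381 , -0.27758556],
       [-0.83291866, -0.3121418 ,  0.4569617 , -0.5575029 ],
       [-0.02159784, -0.80677708, -0.59046107,  0.87815512],
       [ 0.        ,  0.        ,  0.        ,  1.        ]])}
side {'fovy': 43.38592813916079, 'cx': 317.4567753732601, 'cy': 200.2810391536221, 'world_from_camera': array([[-0.99954394, -0.00414539,  0.02991215,  0.44598555],
       [-0.02780723,  0.51262188, -0.85816407,  1.33739973],
       [-0.0117762 , -0.85860446, -0.51250336,  0.98149492],
       [ 0.        ,  0.        ,  0.        ,  1.        ]])}
```

View pics/scene0.png

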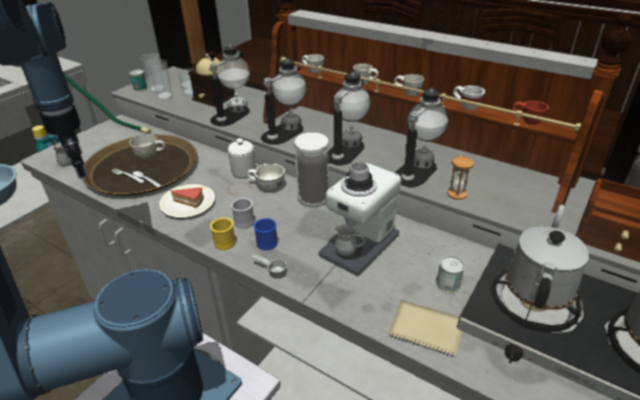

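View pics/side0.png

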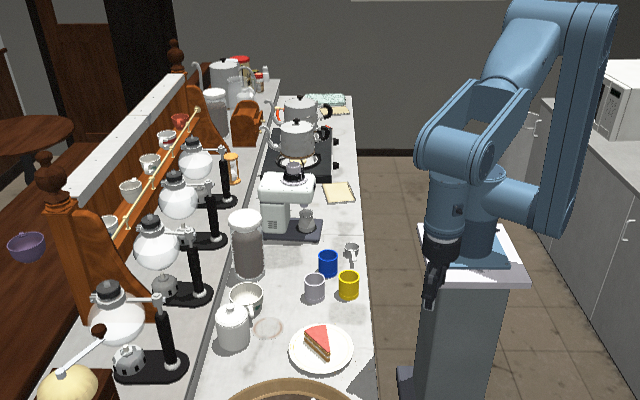

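The scene view shows the grinder neck at about (359,170), the grey feed cup at (243,213), and the blue and yellow look-alikes at (266,234) and (222,233). In the side view the neck is at (293,168) and the grey cup at (314,289). I'll enlarge both next.

Run:
```python
import cv2,numpy as np
a=cv2.imread("pics/scene0.png");b=cv2.imread("pics/side0.png")
def crop(im,x,y,w,h,k=5):
    return cv2.resize(im[y:y+h,x:x+w],None,fx=k,fy=k,interpolation=cv2.INTER_CUBIC)
t=np.hstack([crop(a,325,150,80,60),crop(a,215,185,80,60)])
u=np.hstack([crop(b,255,145,80,60),crop(b,290,255,80,60)])
cv2.imwrite("pics/crop0.png",np.vstack([t,u]))
```

```text
(no output)
```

View pics/crop0.png

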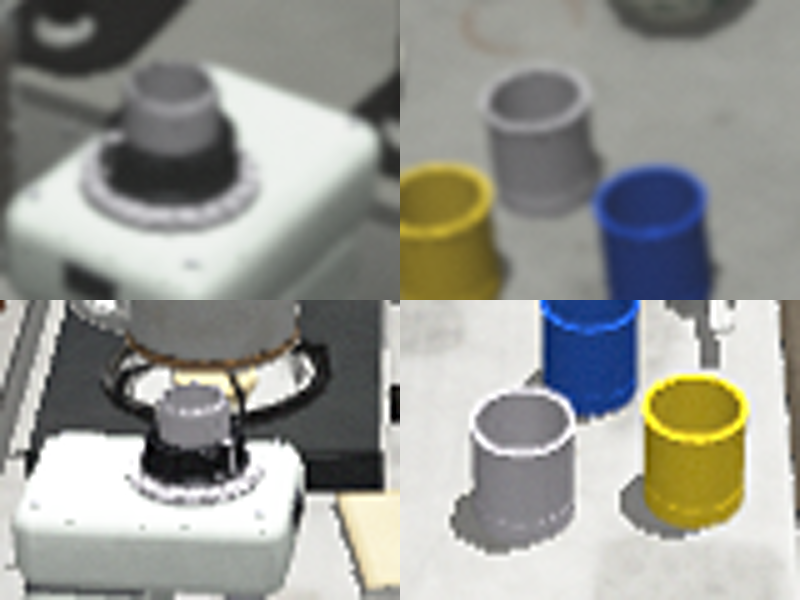

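The crops show the neck rim centre at scene (359,166) and side (293.4,164.2). The cup rim centre is at scene (242.4,205) and side (314.8,279.2). The dial's bright ridge is at about side (302,174).

```bash
cat > h.py <<'E'
from plant import robot, viewer
import cv2,numpy as np
from scipy.spatial.transform import Rotation as R
def ray(c,u,v,z):
    f=200/np.tan(np.radians(c["fovy"]/2));T=c["world_from_camera"]
    d=T[:3,:3]@np.array([(u-c["cx"])/f,(v-c["cy"])/f,1]);o=T[:3,3]
    return o+d*(z-o[2])/d[2]
def pix(c,p):
    f=200/np.tan(np.radians(c["fovy"]/2));T=np.linalg.inv(c["world_from_camera"])
    q=T[:3,:3]@np.array(p)+T[:3,3];return f*q[0]/q[2]+c["cx"],f*q[1]/q[2]+c["cy"]
def rel(p,s=None):
    "tool-frame shift in mm from the present TCP to world point p"
    s=s or robot.observe()
    return R.from_quat(s["ee_rot"],scalar_first=True).inv().apply(np.array(p)-s["ee_pos"])*1000
def yaw(s=None):
    s=s or robot.observe()
    y=R.from_quat(s["ee_rot"],scalar_first=True).as_matrix()[:,1];return np.arctan2(y[1],y[0])
E
python3 - <<'E'
from h import *
a=viewer.get_calibration("scene");b=viewer.get_calibration("side")
print("rim",ray(a,359,166,.262),ray(b,293.4,164.2,.262))
print("cup",ray(a,242.4,205,.066),ray(b,314.8,279.2,.066))
print("ridge",ray(b,302,174,.237))
print("blue",ray(a,215+(650-400)/5,185+205/5,.066),"yel",ray(b,290+(695-400)/5,255+105/5,.066))
print("tin",ray(a,450,263,.072))
s=robot.observe();print(yaw(s),R.from_quat(s["ee_rot"],scalar_first=True).as_matrix(),viewer.get_calibration("wrist"))
E
```

```text
rim [ 0.57254905 -0.0936297   0.262     ] [ 0.57066898 -0.09037466  0.262     ]
cup [0.49506346 0.23114942 0.066     ] [0.49484749 0.23754987 0.066     ]
ridge [ 0.54295339 -0.0712678   0.237     ]
blue [0.45636574 0.11917637 0.066     ] yel [0.39836389 0.22222301 0.066     ]
tin [ 0.5767116  -0.34449475  0.072     ]
1.1460588192880516 [[-9.11146661e-01  4.12081068e-01 -9.77455798e-04]
 [ 4.12082097e-01  9.11145697e-01 -1.36513693e-03]
 [ 3.28057559e-04 -1.64663199e-03 -9.99998590e-01]] {'fovy': 69.82891946645506, 'cx': 317.664241573564, 'cy': 200.67466758562628, 'world_from_camera': array([[ 0.41271478,  0.87013321,  0.26932268,  0.15753454],
       [ 0.91085901, -0.39376079, -0.12364588,  0.53320048],
       [-0.00153968,  0.29634547, -0.95507957,  0.37310814],
       [ 0.        ,  0.        ,  0.        ,  1.        ]])}
```

```bash
python3 -c "
from h import *
print(rel([.5715,-.092,.34]))"
```

```text
[-558.70141695 -398.0247048  -108.96772775]
```

The manual's scale: shifts go in shares of 750 mm and turns go in shares of 2 rad. Converting my numbers, -135 mm / 750 = -0.18, -109 mm / 750 = -0.1453.

Call:
{"op": "send_rows", "data": {"increments": [[[-0.0067,-0.0053,-0.06],0],[[-0.0267,-0.0187,-0.1133],0],[[-0.0733,-0.052,-0.1453],0],[[-0.1267,-0.0907,-0.1453],0],[[-0.18,-0.128,-0.1453],0]], "fingers": 1, "grip_force": 40}}

```text
t: 0.6
ee_pos: [0.3106, 0.3569, 0.341]
ee_rot: [0.001, 0.21, 0.978, 0.001]
wrist_force: [0.4, 0.6, 0.5]
opening: 0.997
grip_force: 0.0
```

To row units: -200 mm / 750 = -0.2667, -160 mm / 750 = -0.2133.

Call:
{"op": "send_rows", "data": {"increments": [[[-0.0533,-0.0373,0],0],[[-0.1067,-0.076,0],0],[[-0.16,-0.1133,0],0],[[-0.2133,-0.152,0],0],[[-0.2667,-0.1893,0],0]]}}

```text
t: 1.1
ee_pos: [0.4341, 0.1443, 0.3402]
ee_rot: [-0.0, 0.211, 0.978, 0.0]
wrist_force: [0.8, 0.4, 0.0]
opening: 0.999
grip_force: 0.0
```

To row units: -200 mm / 750 = -0.2667, -160 mm / 750 = -0.2133.

Call:
{"op": "send_rows", "data": {"increments": [[[-0.0533,-0.0373,0],0],[[-0.1067,-0.076,0],0],[[-0.16,-0.1133,0],0],[[-0.2133,-0.152,0],0],[[-0.2667,-0.1893,0],0]]}}

```text
t: 1.6
ee_pos: [0.558, -0.0676, 0.3399]
ee_rot: [-0.0, 0.211, 0.977, 0.0]
wrist_force: [0.9, 1.2, -0.4]
opening: 0.999
grip_force: 0.0
```

Run:
```python
from h import *
s=robot.observe();print(s["t"],s["ee_pos"],s["q"],rel([.5715,-.092,.34]),yaw())
```

```text
1.6 [ 0.5579545  -0.06757783  0.33988736] [-3.19073181e-01  2.33697272e-01  1.30730547e+00  1.58006020e-04
  1.60134531e+00 -1.46463210e+00] [-22.41402761 -16.65923048  -0.13113886] 1.1455636517307248
```

Run:
```python
from h import *
c=viewer.get_calibration("wrist");im=viewer.capture("wrist");cv2.imwrite("pics/w1.png",im)
np.savez("w1.npz",**c)
print(pix(c,[.5715,-.092,.262]),pix(c,[.5715,-.092,.237]))
```

```text
(np.float64(296.6309166855869), np.float64(235.100796388968)) (np.float64(298.53216478053656), np.float64(223.9401512739835))
```

View pics/w1.png

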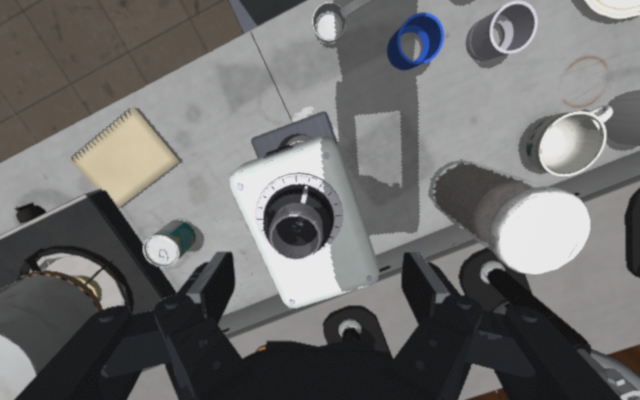

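The wrist view shows the neck rim near (295,232), against a prediction of (296.6,235). The ridge is at (305,194) and the feed cup's rim near (513,28). I'll enlarge it.

Run:
```python
import cv2,numpy as np
a=cv2.imread("pics/w1.png")
f=lambda x,y:cv2.resize(a[y:y+100,x:x+100],None,fx=4,fy=4,interpolation=cv2.INTER_CUBIC)
cv2.imwrite("pics/w1c.png",np.hstack([f(250,165),f(455,0)]))
```

```text
(no output)
```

View pics/w1c.png

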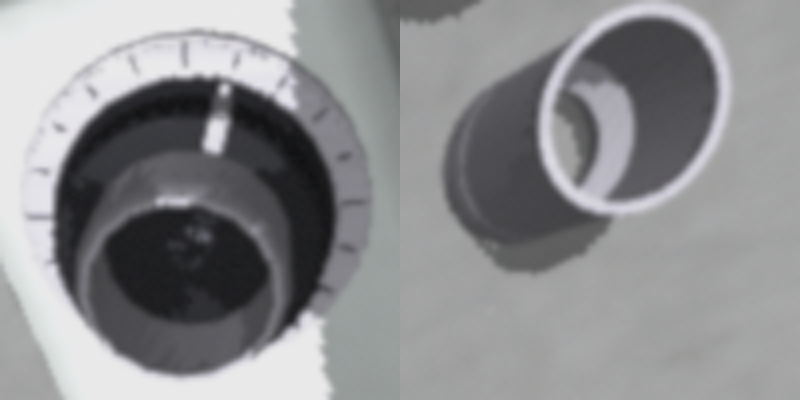

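The crop gives a neck rim centre of (295.8,237), ridge top (303.8,198.8) and cup rim centre (514,27).

Run:
```python
from h import *
c=dict(np.load("w1.npz"));a=viewer.get_calibration("scene");b=viewer.get_calibration("side")
n=ray(c,295.8,237,.262);print("neck",n);print("cup",ray(c,514,27,.066))
r=ray(c,303.8,198.8,.237);print("ridge",r)
ctr=np.array([.5715,-.0915,.237]);d=r-ctr;print(np.degrees(np.arctan2(d[1],d[0])),np.hypot(*d[:2]))
print(rel([.5715,-.0915,.30]),np.degrees(yaw()))
```

```text
neck [ 0.57277353 -0.093384    0.262     ]
cup [0.49840666 0.23672254 0.066     ]
ridge [ 0.5516383  -0.07728888  0.237     ]
144.41613353675888 0.024422186572089954
[-16.46823434 -11.06274497  38.37419064] 65.3813699584189
```

To row units: 110 mm / 750 = 0.1467, 95 mm / 750 = 0.1267.

Call:
{"op": "send_rows", "data": {"increments": [[[-0.0221,-0.0156,0.0267],0],[[-0.0221,-0.0156,0.0533],0],[[-0.0221,-0.0156,0.0933],0],[[-0.0221,-0.0156,0.1267],0],[[-0.0221,-0.0156,0.1467],0]]}}

```text
t: 2.15
ee_pos: [0.5664, -0.0825, 0.2274]
ee_rot: [-0.002, 0.211, 0.978, 0.0]
wrist_force: [-0.0, 0.5, -0.4]
opening: 0.998
grip_force: 0.0
```

Run:
```python
from h import *
c=viewer.get_calibration("wrist");im=viewer.capture("wrist");cv2.imwrite("pics/w2.png",im)
s=robot.observe();print(s["ee_pos"],s["wrist_force"],s["ft_torque"],rel([.572,-.0925,.22]))
```

```text
[ 0.56550634 -0.08218202  0.22542142] [-0.40505552  0.55481099 -1.01758097] [0.06290192 0.01852273 0.01584931] [-10.21129804  -6.71941096   5.34780876]
```

View pics/w2.png

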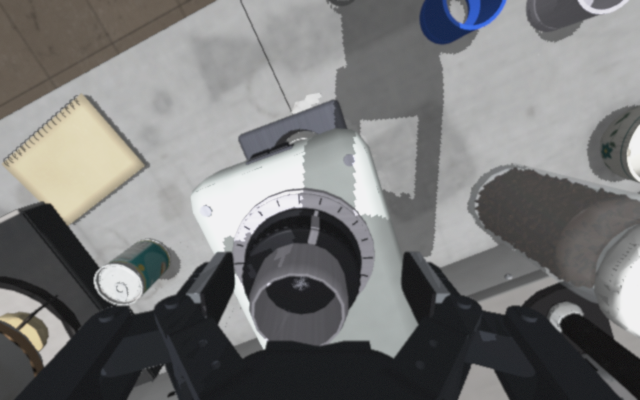

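The dial sits between the open fingers, with the axis about 10 mm short in tool -x and the ridge clear of both pads. I'll let the arm settle while I shift.

To row units: -7 mm / 750 = -0.0093, -5 mm / 750 = -0.0067.

Call:
{"op": "send_rows", "data": {"increments": [[[-0.0053,-0.004,0],0],[[-0.0093,-0.0067,0],0],[[-0.0093,-0.0067,0],0],[[-0.0093,-0.0067,0],0],[[-0.0093,-0.0067,0],0]]}}

```text
t: 2.7
ee_pos: [0.5724, -0.0906, 0.231]
ee_rot: [0.001, 0.211, 0.978, -0.0]
wrist_force: [1.2, -0.4, -0.5]
opening: 0.995
grip_force: 0.0
```

Run:
```python
from h import *
s=robot.observe();print(s["ee_pos"],s["wrist_force"],s["ft_torque"],rel([.572,-.0925,.221]),yaw(),s["q"][5])
```

```text
[ 0.57236944 -0.09060733  0.23099876] [ 1.19928099 -0.39636515 -0.48272067] [-0.01335065  0.05573155  0.00226167] [-0.43210453 -1.87826897  9.99896809] 1.145917768608874 -1.4953620122399842
```

To row units: 14 mm / 750 = 0.0187, 7 mm / 750 = 0.0093.

Call:
{"op": "send_rows", "data": {"increments": [[[0,-0.002,0.0093],0],[[0,-0.002,0.0187],0],[[0,-0.002,0.0187],0],[[0,-0.002,0.0187],0]]}}

```text
t: 3.1
ee_pos: [0.5712, -0.0918, 0.2158]
ee_rot: [-0.001, 0.211, 0.978, 0.0]
wrist_force: [0.1, 1.3, -0.3]
opening: 1.002
grip_force: 0.0
```

Call:
{"op": "send_rows", "data": {"increments": [[[0,0,0],0],[[0,0,0],0],[[0,0,0],0],[[0,0,0],0],[[0,0,0],0]], "fingers": 0, "grip_force": 45}}

```text
t: 3.6
ee_pos: [0.5708, -0.0945, 0.2179]
ee_rot: [0.0, 0.211, 0.977, -0.003]
wrist_force: [-5.1, -5.6, 6.8]
opening: 0.728
grip_force: 49.4
```

Run:
```python
from h import *
s=robot.observe();print(s["ee_pos"],s["wrist_force"],s["ft_torque"],s["opening"],yaw(s),R.from_quat(s["ee_rot"],scalar_first=True).inv().apply(s["wrist_force"]))
```

```text
[ 0.57082954 -0.0945343   0.21794795] [-5.05259342 -5.56531936  6.81533262] [-1.50942579  1.09833597 -0.02500656] 0.7280667012818383 1.1454012241732427 [ 2.29317371 -7.18732601 -6.78483144]
```

```bash
cat > f.py <<'E'
from h import *
s=robot.observe()
w=R.from_quat(s["ee_rot"],scalar_first=True).inv().apply(s["wrist_force"])
print("t %.2f clockwise %.3f  tz %.3f  q6 %.3f  F"%(s["t"],1.1454-yaw(s),s["ft_torque"][2],s["q"][5]),w.round(1),s["ee_pos"].round(4),round(s["opening"],3))
E
python3 f.py
```

```text
t 3.60 clockwise -0.000  tz -0.025  q6 -1.498  F [ 2.3 -7.2 -6.8] [ 0.5708 -0.0945  0.2179] 0.728
```

To row units: -1 mm / 750 = -0.0013, 0.1 rad / 2 = 0.05.

Call:
{"op": "send_rows", "data": {"increments": [[[0,-0.0013,0],0.025],[[0,-0.0013,0],0.05],[[0,-0.0013,0],0.05]]}}

```text
t: 3.9
ee_pos: [0.5709, -0.0943, 0.2179]
ee_rot: [0.001, 0.26, 0.966, -0.002]
wrist_force: [-5.1, -2.9, 7.8]
opening: 0.734
grip_force: 49.6
```

```bash
python3 f.py
```

```text
t 3.90 clockwise 0.101  tz 0.031  q6 -1.398  F [ 2.9 -5.1 -7.8] [ 0.5709 -0.0943  0.2179] 0.734
```

To row units: 0.1 rad / 2 = 0.05.

Call:
{"op": "send_rows", "data": {"increments": [[[0,0,0],0.025],[[0,0,0],0.05],[[0,0,0],0.05]]}}

```text
t: 4.2
ee_pos: [0.571, -0.0941, 0.2179]
ee_rot: [0.001, 0.308, 0.951, -0.001]
wrist_force: [-3.8, -2.0, 7.2]
opening: 0.725
grip_force: 49.6
```

```bash
python3 f.py
```

```text
t 4.20 clockwise 0.201  tz -0.089  q6 -1.298  F [ 1.9 -3.9 -7.2] [ 0.571  -0.0941  0.2179] 0.725
```

To row units: 0.1 rad / 2 = 0.05.

Call:
{"op": "send_rows", "data": {"increments": [[[0,0,0],0.025],[[0,0,0],0.05],[[0,0,0],0.05]]}}

```text
t: 4.5
ee_pos: [0.5711, -0.0939, 0.218]
ee_rot: [0.001, 0.355, 0.935, -0.001]
wrist_force: [-2.4, -1.8, 5.8]
opening: 0.73
grip_force: 49.6
```

```bash
python3 f.py
```

```text
t 4.50 clockwise 0.301  tz -0.135  q6 -1.198  F [ 0.6 -2.9 -5.8] [ 0.5711 -0.0939  0.218 ] 0.73
```

To row units: 0.1 rad / 2 = 0.05.

Call:
{"op": "send_rows", "data": {"increments": [[[0,0,0],0.025],[[0,0,0],0.05],[[0,0,0],0.05]]}}

```text
t: 4.8
ee_pos: [0.5713, -0.0938, 0.2179]
ee_rot: [0.001, 0.401, 0.916, -0.001]
wrist_force: [-1.9, -1.1, 6.7]
opening: 0.728
grip_force: 49.5
```

```bash
python3 f.py
```

```text
t 4.80 clockwise 0.401  tz 0.036  q6 -1.098  F [ 0.5 -2.2 -6.7] [ 0.5713 -0.0938  0.2179] 0.728
```

To row units: 0.05 rad / 2 = 0.025.

Call:
{"op": "send_rows", "data": {"increments": [[[0,0,0],0.025],[[0,0,0],0.025]]}}

```text
t: 5.0
ee_pos: [0.5713, -0.0937, 0.218]
ee_rot: [0.001, 0.424, 0.906, -0.001]
wrist_force: [-0.1, -1.2, 6.4]
opening: 0.732
grip_force: 49.5
```

```bash
python3 f.py
```

```text
t 5.00 clockwise 0.451  tz 0.013  q6 -1.048  F [-0.9 -0.9 -6.4] [ 0.5713 -0.0937  0.218 ] 0.732
```

To row units: 0.05 rad / 2 = 0.025.

Call:
{"op": "send_rows", "data": {"increments": [[[0,0,0],0.025],[[0,0,0],0.025]]}}

```text
t: 5.2
ee_pos: [0.5714, -0.0936, 0.2179]
ee_rot: [0.001, 0.447, 0.895, -0.001]
wrist_force: [-0.9, 0.4, 6.9]
opening: 0.728
grip_force: 49.5
```

```bash
python3 f.py
```

```text
t 5.20 clockwise 0.501  tz 0.003  q6 -0.998  F [ 0.8 -0.5 -6.9] [ 0.5714 -0.0936  0.2179] 0.728
```

To row units: 0.05 rad / 2 = 0.025.

Call:
{"op": "send_rows", "data": {"increments": [[[0,0,0],0.025],[[0,0,0],0.025]]}}

```text
t: 5.4
ee_pos: [0.5715, -0.0936, 0.218]
ee_rot: [0.001, 0.469, 0.883, -0.0]
wrist_force: [-1.9, -0.8, 6.5]
opening: 0.731
grip_force: 49.5
```

```bash
python3 f.py
```

```text
t 5.40 clockwise 0.551  tz -0.045  q6 -0.948  F [ 0.4 -2.  -6.5] [ 0.5715 -0.0936  0.218 ] 0.731
```

To row units: 0.05 rad / 2 = 0.025.

Call:
{"op": "send_rows", "data": {"increments": [[[0,0,0],0.025],[[0,0,0],0.025]]}}

```text
t: 5.6
ee_pos: [0.5716, -0.0935, 0.218]
ee_rot: [0.001, 0.491, 0.871, -0.0]
wrist_force: [-0.2, -1.3, 5.9]
opening: 0.727
grip_force: 49.5
```

```bash
python3 f.py
```

```text
t 5.60 clockwise 0.601  tz -0.122  q6 -0.898  F [-1.  -0.8 -5.9] [ 0.5716 -0.0935  0.218 ] 0.727
```

To row units: 0.05 rad / 2 = 0.025.

Call:
{"op": "send_rows", "data": {"increments": [[[0,0,0],0.025],[[0,0,0],0.025]]}}

```text
t: 5.8
ee_pos: [0.5717, -0.0934, 0.218]
ee_rot: [0.001, 0.512, 0.859, -0.0]
wrist_force: [-0.7, 0.0, 6.4]
opening: 0.73
grip_force: 49.5
```

```bash
python3 f.py
```

```text
t 5.80 clockwise 0.650  tz 0.110  q6 -0.849  F [ 0.3 -0.6 -6.4] [ 0.5717 -0.0934  0.218 ] 0.73
```

To row units: 0.05 rad / 2 = 0.025.

Call:
{"op": "send_rows", "data": {"increments": [[[0,0,0],0.025],[[0,0,0],0.025]]}}

```text
t: 6.0
ee_pos: [0.5718, -0.0933, 0.218]
ee_rot: [0.001, 0.534, 0.846, -0.0]
wrist_force: [-0.3, -0.1, 5.6]
opening: 0.728
grip_force: 49.5
```

```bash
python3 f.py
```

```text
t 6.00 clockwise 0.700  tz 0.095  q6 -0.799  F [ 0.  -0.3 -5.6] [ 0.5718 -0.0933  0.218 ] 0.728
```

To row units: 0.05 rad / 2 = 0.025.

Call:
{"op": "send_rows", "data": {"increments": [[[0,0,0],0.025],[[0,0,0],0.025]]}}

```text
t: 6.2
ee_pos: [0.5719, -0.0933, 0.218]
ee_rot: [0.002, 0.555, 0.832, 0.0]
wrist_force: [0.0, -0.1, 6.3]
opening: 0.725
grip_force: 49.5
```

```bash
python3 f.py
```

```text
t 6.20 clockwise 0.751  tz 0.013  q6 -0.748  F [-0.1 -0.  -6.3] [ 0.5719 -0.0933  0.218 ] 0.725
```

Call:
{"op": "send_rows", "data": {"increments": [[[0,0,0],0]]}}

```text
t: 6.3
ee_pos: [0.5719, -0.0933, 0.218]
ee_rot: [0.002, 0.554, 0.832, 0.0]
wrist_force: [0.6, 0.2, 6.5]
opening: 0.728
grip_force: 49.5
```

```bash
python3 f.py
```

```text
t 6.30 clockwise 0.749  tz 0.065  q6 -0.750  F [-0.   0.6 -6.5] [ 0.5719 -0.0933  0.218 ] 0.728
```

To row units: 0.05 rad / 2 = 0.025.

Call:
{"op": "send_rows", "data": {"increments": [[[0,0,0],0.025],[[0,0,0],0.05],[[0,0,0],0.05]]}}

```text
t: 6.6
ee_pos: [0.5721, -0.0932, 0.218]
ee_rot: [0.002, 0.596, 0.803, 0.0]
wrist_force: [1.2, -0.1, 5.5]
opening: 0.727
grip_force: 49.5
```

```bash
python3 f.py
```

```text
t 6.60 clockwise 0.851  tz -0.060  q6 -0.648  F [-0.4  1.1 -5.5] [ 0.5721 -0.0932  0.218 ] 0.727
```

To row units: 0.05 rad / 2 = 0.025.

Call:
{"op": "send_rows", "data": {"increments": [[[0,0,0],0.025],[[0,0,0],0.025]]}}

```text
t: 6.8
ee_pos: [0.5722, -0.0932, 0.218]
ee_rot: [0.002, 0.616, 0.788, 0.001]
wrist_force: [1.1, 0.2, 5.2]
opening: 0.726
grip_force: 49.5
```

```bash
python3 f.py
```

```text
t 6.80 clockwise 0.901  tz -0.095  q6 -0.598  F [-0.   1.2 -5.2] [ 0.5722 -0.0932  0.218 ] 0.726
```

To row units: 0.05 rad / 2 = 0.025.

Call:
{"op": "send_rows", "data": {"increments": [[[0,0,0],0.025],[[0,0,0],0.025]]}}

```text
t: 7.0
ee_pos: [0.5723, -0.0931, 0.218]
ee_rot: [0.002, 0.635, 0.773, 0.001]
wrist_force: [2.3, 0.9, 4.5]
opening: 0.727
grip_force: 49.5
```

```bash
python3 f.py
```

```text
t 7.00 clockwise 0.951  tz 0.025  q6 -0.548  F [ 0.4  2.4 -4.5] [ 0.5723 -0.0931  0.218 ] 0.727
```

To row units: 0.05 rad / 2 = 0.025.

Call:
{"op": "send_rows", "data": {"increments": [[[0,0,0],0.025],[[0,0,0],0.025]]}}

```text
t: 7.2
ee_pos: [0.5724, -0.0931, 0.218]
ee_rot: [0.002, 0.654, 0.756, 0.001]
wrist_force: [2.2, 0.5, 5.3]
opening: 0.724
grip_force: 49.5
```

```bash
python3 f.py
```

```text
t 7.20 clockwise 1.000  tz 0.129  q6 -0.499  F [ 0.2  2.3 -5.3] [ 0.5724 -0.0931  0.218 ] 0.724
```

To row units: 0.03 rad / 2 = 0.015.

Call:
{"op": "send_rows", "data": {"increments": [[[0,0,0],0.015],[[0,0,0],0.015]]}}

```text
t: 7.4
ee_pos: [0.5725, -0.0931, 0.218]
ee_rot: [0.002, 0.665, 0.747, 0.001]
wrist_force: [3.6, 0.6, 6.0]
opening: 0.728
grip_force: 49.5
```

```bash
python3 f.py
```

```text
t 7.40 clockwise 1.030  tz 0.007  q6 -0.469  F [ 0.1  3.7 -6. ] [ 0.5725 -0.0931  0.218 ] 0.728
```

To row units: 0.03 rad / 2 = 0.015.

Call:
{"op": "send_rows", "data": {"increments": [[[0,0,0],0.015]]}}

```text
t: 7.5
ee_pos: [0.5725, -0.0931, 0.218]
ee_rot: [0.002, 0.676, 0.737, 0.001]
wrist_force: [3.2, -0.2, 4.6]
opening: 0.729
grip_force: 49.5
```

```bash
python3 f.py
```

```text
t 7.50 clockwise 1.059  tz 0.076  q6 -0.440  F [-0.5  3.2 -4.6] [ 0.5725 -0.0931  0.218 ] 0.729
```

Call:
{"op": "send_rows", "data": {"increments": [[[0,0,0],0]]}}

```text
t: 7.6
ee_pos: [0.5725, -0.0931, 0.218]
ee_rot: [0.002, 0.676, 0.737, 0.001]
wrist_force: [3.2, 0.9, 5.2]
opening: 0.731
grip_force: 49.5
```

```bash
python3 f.py
```

```text
t 7.60 clockwise 1.060  tz 0.055  q6 -0.439  F [ 0.6  3.3 -5.2] [ 0.5725 -0.0931  0.218 ] 0.731
```

Call:
{"op": "send_rows", "data": {"increments": [[[0,0,0],0]]}}

```text
t: 7.7
ee_pos: [0.5725, -0.093, 0.218]
ee_rot: [0.002, 0.676, 0.737, 0.001]
wrist_force: [3.5, 0.3, 5.5]
opening: 0.727
grip_force: 49.5
```

```bash
python3 f.py
```

```text
t 7.70 clockwise 1.059  tz 0.064  q6 -0.440  F [-0.   3.6 -5.5] [ 0.5725 -0.093   0.218 ] 0.727
```

To row units: 0.1 rad / 2 = 0.05.

Call:
{"op": "send_rows", "data": {"increments": [[[0,0,0],0.025],[[0,0,0],0.05],[[0,0,0],0.05]]}}

```text
t: 8.0
ee_pos: [0.5728, -0.093, 0.218]
ee_rot: [0.002, 0.712, 0.702, 0.001]
wrist_force: [4.9, -0.1, 6.0]
opening: 0.726
grip_force: 49.5
```

```bash
python3 f.py
```

```text
t 8.00 clockwise 1.160  tz -0.024  q6 -0.339  F [-0.   4.9 -6. ] [ 0.5728 -0.093   0.218 ] 0.726
```

To row units: 0.09 rad / 2 = 0.045.

Call:
{"op": "send_rows", "data": {"increments": [[[0,0,0],0.025],[[0,0,0],0.045],[[0,0,0],0.045]]}}

```text
t: 8.3
ee_pos: [0.573, -0.093, 0.218]
ee_rot: [0.002, 0.743, 0.669, 0.002]
wrist_force: [5.3, 1.2, 6.2]
opening: 0.73
grip_force: 49.5
```

```bash
python3 f.py
```

```text
t 8.30 clockwise 1.250  tz -0.084  q6 -0.249  F [ 1.7  5.2 -6.1] [ 0.573 -0.093  0.218] 0.73
```

To row units: 0.03 rad / 2 = 0.015.

Call:
{"op": "send_rows", "data": {"increments": [[[0,0,0],0.015],[[0,0,0],0.015]]}}

```text
t: 8.5
ee_pos: [0.573, -0.093, 0.218]
ee_rot: [0.002, 0.753, 0.658, 0.002]
wrist_force: [5.8, -0.2, 4.5]
opening: 0.73
grip_force: 49.5
```

```bash
python3 f.py
```

```text
t 8.50 clockwise 1.279  tz 0.096  q6 -0.220  F [ 0.6  5.8 -4.5] [ 0.573 -0.093  0.218] 0.73
```

To row units: 0.03 rad / 2 = 0.015.

Call:
{"op": "send_rows", "data": {"increments": [[[0,0,0],0.015],[[0,0,0],0.015]]}}

```text
t: 8.7
ee_pos: [0.5731, -0.093, 0.218]
ee_rot: [0.002, 0.763, 0.647, 0.002]
wrist_force: [6.0, 1.2, 5.2]
opening: 0.729
grip_force: 49.5
```

```bash
python3 f.py
```

```text
t 8.70 clockwise 1.309  tz 0.120  q6 -0.190  F [ 2.2  5.7 -5.1] [ 0.5731 -0.093   0.218 ] 0.729
```

To row units: 0.03 rad / 2 = 0.015.

Call:
{"op": "send_rows", "data": {"increments": [[[0,0,0],0.015],[[0,0,0],0.015]]}}

```text
t: 8.9
ee_pos: [0.5732, -0.093, 0.218]
ee_rot: [0.002, 0.772, 0.635, 0.002]
wrist_force: [5.3, 0.1, 4.8]
opening: 0.73
grip_force: 49.5
```

```bash
python3 f.py
```

```text
t 8.90 clockwise 1.339  tz 0.172  q6 -0.160  F [ 1.1  5.2 -4.8] [ 0.5732 -0.093   0.218 ] 0.73
```

To row units: 0.02 rad / 2 = 0.01.

Call:
{"op": "send_rows", "data": {"increments": [[[0,0,0],0.01],[[0,0,0],0.01]]}}

```text
t: 9.1
ee_pos: [0.5732, -0.0931, 0.218]
ee_rot: [0.002, 0.778, 0.628, 0.002]
wrist_force: [6.0, 0.3, 4.7]
opening: 0.726
grip_force: 49.5
```

```bash
python3 f.py
```

```text
t 9.10 clockwise 1.359  tz 0.257  q6 -0.140  F [ 1.5  5.8 -4.7] [ 0.5732 -0.0931  0.218 ] 0.726
```

To row units: 0.02 rad / 2 = 0.01.

Call:
{"op": "send_rows", "data": {"increments": [[[0,0,0],0.01],[[0,0,0],0.01]]}}

```text
t: 9.3
ee_pos: [0.5733, -0.0931, 0.218]
ee_rot: [0.002, 0.785, 0.62, 0.002]
wrist_force: [6.5, -0.0, 5.0]
opening: 0.732
grip_force: 49.5
```

```bash
python3 f.py
```

```text
t 9.30 clockwise 1.379  tz 0.298  q6 -0.120  F [ 1.5  6.4 -4.9] [ 0.5733 -0.0931  0.218 ] 0.732
```

Call:
{"op": "send_rows", "data": {"increments": [[[0,0,0],0]]}}

```text
t: 9.4
ee_pos: [0.5733, -0.093, 0.218]
ee_rot: [0.002, 0.784, 0.62, 0.002]
wrist_force: [6.2, -0.3, 4.9]
opening: 0.73
grip_force: 49.5
```

```bash
python3 f.py
```

```text
t 9.40 clockwise 1.378  tz 0.309  q6 -0.121  F [ 1.1  6.2 -4.8] [ 0.5733 -0.093   0.218 ] 0.73
```

To row units: -0.12 rad / 2 = -0.06.

Call:
{"op": "send_rows", "data": {"increments": [[[0,0,0],-0.06],[[0,0,0],-0.12],[[0,0,0],-0.18],[[0,0,0],-0.24],[[0,0,0],-0.3]]}}

```text
t: 9.9
ee_pos: [0.5719, -0.0933, 0.218]
ee_rot: [0.002, 0.564, 0.826, 0.0]
wrist_force: [1.0, 0.2, 7.4]
opening: 0.727
grip_force: 49.7
```

To row units: -0.6 rad / 2 = -0.3.

Call:
{"op": "send_rows", "data": {"increments": [[[0,0,0],-0.06],[[0,0,0],-0.12],[[0,0,0],-0.18],[[0,0,0],-0.24],[[0,0,0],-0.3]]}}

```text
t: 10.4
ee_pos: [0.571, -0.0942, 0.2179]
ee_rot: [0.001, 0.295, 0.955, -0.001]
wrist_force: [-3.3, -3.0, 8.4]
opening: 0.728
grip_force: 49.7
```

To row units: -0.6 rad / 2 = -0.3.

Call:
{"op": "send_rows", "data": {"increments": [[[0,0,0],-0.06],[[0,0,0],-0.12],[[0,0,0],-0.18],[[0,0,0],-0.24],[[0,0,0],-0.3]]}}

```text
t: 10.9
ee_pos: [0.5706, -0.0955, 0.2179]
ee_rot: [0.0, -0.0, 1.0, -0.003]
wrist_force: [-4.9, -7.8, 7.7]
opening: 0.731
grip_force: 49.7
```

```bash
python3 f.py
```

```text
t 10.90 clockwise -0.426  tz -0.121  q6 -1.925  F [ 4.9 -7.8 -7.7] [ 0.5706 -0.0955  0.2179] 0.731
```

To row units: -0.16 rad / 2 = -0.08.

Call:
{"op": "send_rows", "data": {"increments": [[[0,0,0],-0.05],[[0,0,0],-0.08],[[0,0,0],-0.08]]}}

```text
t: 11.2
ee_pos: [0.5707, -0.0959, 0.2179]
ee_rot: [-0.0, -0.079, 0.997, -0.003]
wrist_force: [-4.6, -7.0, 7.2]
opening: 0.731
grip_force: 49.6
```

```bash
python3 f.py
```

```text
t 11.20 clockwise -0.583  tz 0.120  q6 -2.083  F [ 5.7 -6.3 -7.2] [ 0.5707 -0.0959  0.2179] 0.731
```

To row units: -0.05 rad / 2 = -0.025.

Call:
{"op": "send_rows", "data": {"increments": [[[0,0,0],-0.025],[[0,0,0],-0.025]]}}

```text
t: 11.4
ee_pos: [0.5707, -0.096, 0.218]
ee_rot: [-0.0, -0.103, 0.995, -0.003]
wrist_force: [-4.9, -7.5, 7.2]
opening: 0.729
grip_force: 49.6
```

```bash
python3 f.py
```

```text
t 11.40 clockwise -0.632  tz -0.109  q6 -2.132  F [ 6.3 -6.4 -7.2] [ 0.5707 -0.096   0.218 ] 0.729
```

Call:
{"op": "send_rows", "data": {"increments": [[[0,0,0],0],[[0,0,0],0],[[0,0,0],0],[[0,0,0],0],[[0,0,0],0]], "fingers": 1}}

```text
t: 11.9
ee_pos: [0.5711, -0.0925, 0.2161]
ee_rot: [-0.0, -0.103, 0.995, 0.0]
wrist_force: [-0.1, -1.5, -0.2]
opening: 1.002
grip_force: 0.0
```

To row units: -122 mm / 750 = -0.1627, -110 mm / 750 = -0.1467.

Call:
{"op": "send_rows", "data": {"increments": [[[0,0,-0.04],0],[[0,0,-0.0933],0],[[0,0,-0.1467],0],[[0,0,-0.1627],0],[[0,0,-0.1627],0]]}}

```text
t: 12.4
ee_pos: [0.572, -0.093, 0.3407]
ee_rot: [0.002, -0.103, 0.995, -0.001]
wrist_force: [-0.8, 0.2, -0.8]
opening: 1.004
grip_force: 0.0
```

```bash
python3 f.py
python3 - <<'E'
from h import *
c=viewer.get_calibration("wrist");im=viewer.capture("wrist");np.savez("w3.npz",**c)
u,v=map(int,pix(c,[.572,-.093,.237]));x=max(0,min(u-75,490));y=max(0,min(v-70,250));print(x,y,u,v)
cv2.imwrite("pics/w3.png",cv2.resize(im[y:y+150,x:x+150],None,fx=4,fy=4,interpolation=cv2.INTER_CUBIC))
for k in range(4,9):
    a=np.radians(144.4)+(k-4)*np.pi/10; print(k,[round(z) for z in (np.array(pix(c,[.572+.0245*np.cos(a),-.093+.0245*np.sin(a),.237]))-[x,y])*4])
E
```

```text
t 12.40 clockwise -0.631  tz 0.045  q6 -2.130  F [0.7 0.3 0.8] [ 0.572  -0.093   0.3407] 1.004
241 129 316 199
4 [385, 208]
5 [358, 187]
6 [325, 175]
7 [290, 174]
8 [257, 183]
```

View pics/w3.png

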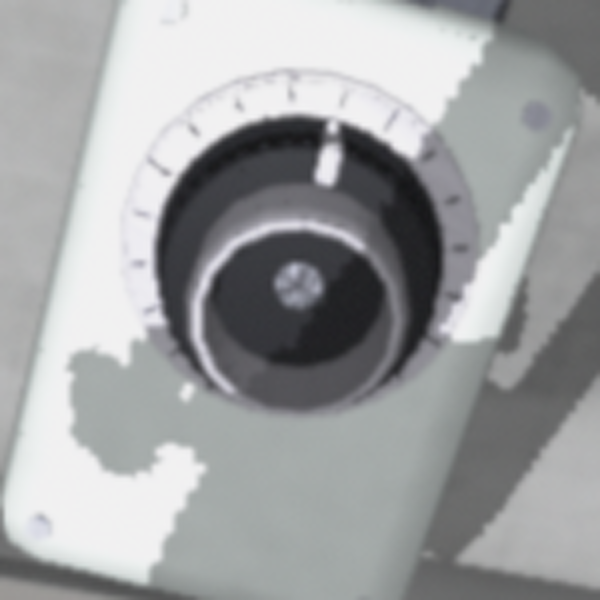

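The ridge at (328,170) in the crop matches the prediction for exactly click 6, (325,175). The rim centre is at crop (298,315).

Run:
```python
from h import *
c=dict(np.load("w3.npz"));print(ray(c,241+298/4,129+315/4,.262))
print(rel([.496,.2355,.20]),rel([.496,.2355,.12]),yaw())
```

```text
[ 0.57183619 -0.09401459  0.262     ]
[  6.80177894 336.73175722 138.19470012] [  6.86827623 336.76941323 218.19466363] 1.7762557410726456
```

Call:
{"op": "send_rows", "data": {"increments": [[[0.0013,0.0533,0],0],[[0.0027,0.1067,0],0],[[0.004,0.16,0],0],[[0.0053,0.2133,0],0],[[0.0067,0.2667,0],0]]}}

```text
t: 12.95
ee_pos: [0.5239, 0.1034, 0.3355]
ee_rot: [-0.002, -0.102, 0.995, 0.0]
wrist_force: [0.5, 0.4, -0.3]
opening: 1.002
grip_force: 0.0
```

To row units: 160 mm / 750 = 0.2133, 140 mm / 750 = 0.1867, -0.5 rad / 2 = -0.25.

Call:
{"op": "send_rows", "data": {"increments": [[[0.0013,0.0533,0.0267],-0.06],[[0.0027,0.1067,0.08],-0.12],[[0.0027,0.16,0.1333],-0.18],[[0.0027,0.1813,0.1867],-0.24],[[0.0027,0.1813,0.2133],-0.25]]}}

```text
t: 13.45
ee_pos: [0.4911, 0.2366, 0.1723]
ee_rot: [-0.004, -0.349, 0.937, 0.001]
wrist_force: [-0.2, -0.8, -0.5]
opening: 0.999
grip_force: 0.0
```

Call:
{"op": "send_rows", "data": {"increments": [[[0,0,0],0],[[0,0,0],0],[[0,0,0],0]]}}

```text
t: 13.75
ee_pos: [0.4968, 0.2343, 0.1795]
ee_rot: [0.001, -0.345, 0.939, -0.0]
wrist_force: [0.4, -0.5, -0.5]
opening: 0.998
grip_force: 0.0
```

Run:
```python
from h import *
c=viewer.get_calibration("wrist");im=viewer.capture("wrist");np.savez("w4.npz",**c)
cv2.imwrite("pics/w4.png",im)
print(robot.observe()["ee_pos"],pix(c,[.496,.2355,.066]),rel([.496,.2355,.034]),np.degrees(yaw()))
```

```text
[0.497034   0.23432685 0.17988312] (np.float64(318.4931844849975), np.float64(196.00552980516798)) [  0.39874774   1.76610362 145.88027054] 130.32001570200336
```

View pics/w4.png

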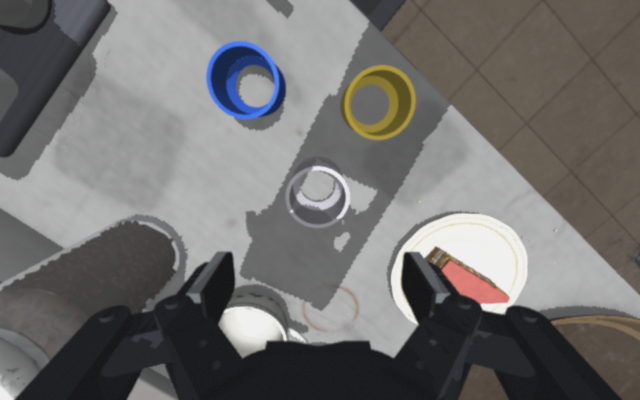

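The cup rim centre is at about (318.5,197), which agrees with the predicted (318.5,196), and the fingers are clear of the neighbouring objects.

To row units: 146 mm / 750 = 0.1947, 138 mm / 750 = 0.184.

Call:
{"op": "send_rows", "data": {"increments": [[[0,0.0013,0.0533],0],[[0,0.0013,0.1067],0],[[0,0.0013,0.1533],0],[[0,0.0013,0.184],0],[[0,0.0013,0.1947],0]]}}

```text
t: 14.3
ee_pos: [0.4948, 0.2347, 0.0312]
ee_rot: [-0.001, -0.345, 0.939, 0.0]
wrist_force: [-0.2, 0.6, 0.4]
opening: 0.998
grip_force: 0.0
```

Call:
{"op": "send_rows", "data": {"increments": [[[0,0,0],0],[[0,0,0],0],[[0,0,0],0]]}}

```text
t: 14.6
ee_pos: [0.4967, 0.2357, 0.0342]
ee_rot: [0.002, -0.345, 0.939, -0.0]
wrist_force: [0.5, 0.7, -0.4]
opening: 0.997
grip_force: 0.0
```

Call:
{"op": "send_rows", "data": {"increments": [[[0,0,0],0],[[0,0,0],0],[[0,0,0],0],[[0,0,0],0],[[0,0,0],0]], "fingers": 0, "grip_force": 25}}

```text
t: 15.1
ee_pos: [0.4957, 0.2356, 0.0334]
ee_rot: [0.001, -0.345, 0.938, -0.0]
wrist_force: [-0.7, -0.4, 6.8]
opening: 0.672
grip_force: 25.7
```

```bash
python3 f.py
```

```text
t 15.10 clockwise -1.131  tz 0.003  q6 -2.036  F [ 0.8  0.1 -6.8] [0.4957 0.2356 0.0334] 0.672
```

To row units: -190 mm / 750 = -0.2533, -145 mm / 750 = -0.1933.

Call:
{"op": "send_rows", "data": {"increments": [[[0,0,-0.02],0],[[0,0,-0.0667],0],[[0,0,-0.1333],0],[[0,0,-0.1933],0],[[0,0,-0.2533],0]], "grip_force": 35}}

```text
t: 15.6
ee_pos: [0.4946, 0.2354, 0.2241]
ee_rot: [-0.0, -0.345, 0.938, 0.0]
wrist_force: [1.1, 0.6, -0.6]
opening: 0.67
grip_force: 37.7
```

To row units: -102 mm / 750 = -0.136, -80 mm / 750 = -0.1067.

Call:
{"op": "send_rows", "data": {"increments": [[[0,0,-0.0533],0],[[0,0,-0.1067],0],[[0,0,-0.136],0],[[0,0,-0.136],0],[[0,0,-0.136],0]]}}

```text
t: 16.1
ee_pos: [0.4948, 0.2355, 0.3237]
ee_rot: [-0.0, -0.345, 0.938, 0.0]
wrist_force: [1.0, 0.2, -0.4]
opening: 0.667
grip_force: 37.8
```

```bash
python3 f.py; python3 -c "
from h import *
print(rel([.572,-.0935,.33]))"
```

```text
t 16.10 clockwise -1.131  tz -0.000  q6 -2.036  F [-0.9 -0.5  0.4] [0.4948 0.2355 0.3237] 0.667
[ 154.46352014 -300.52369445   -6.25122727]
```

To row units: -169 mm / 750 = -0.2253, -134 mm / 750 = -0.1787.

Call:
{"op": "send_rows", "data": {"increments": [[[0.02,-0.0387,-0.008],0],[[0.044,-0.0853,-0.008],0],[[0.068,-0.132,-0.008],0],[[0.092,-0.1787,-0.008],0],[[0.116,-0.2253,-0.008],0]]}}

```text
t: 16.6
ee_pos: [0.5375, 0.0491, 0.3277]
ee_rot: [-0.002, -0.345, 0.938, 0.001]
wrist_force: [0.5, -1.1, -0.2]
opening: 0.665
grip_force: 37.8
```

To row units: -131 mm / 750 = -0.1747, -121 mm / 750 = -0.1613.

Call:
{"op": "send_rows", "data": {"increments": [[[0.024,-0.0467,0],0],[[0.048,-0.0933,0],0],[[0.0693,-0.1347,0],0],[[0.0827,-0.1613,0],0],[[0.0893,-0.1747,0],0]]}}

```text
t: 17.1
ee_pos: [0.5717, -0.0947, 0.3273]
ee_rot: [-0.002, -0.344, 0.939, 0.001]
wrist_force: [0.1, -0.6, -0.9]
opening: 0.669
grip_force: 37.9
```

Call:
{"op": "send_rows", "data": {"increments": [[[0,0,0],0],[[0,0,0],0],[[0,0,0],0],[[0,0,0],0]]}}

```text
t: 17.5
ee_pos: [0.5722, -0.0915, 0.3305]
ee_rot: [0.0, -0.346, 0.938, 0.0]
wrist_force: [0.5, 0.7, -0.3]
opening: 0.669
grip_force: 37.9
```

```bash
python3 f.py
python3 - <<'E'
from h import *
for n in("scene","side"):
    im=viewer.capture(n);cv2.imwrite(f"pics/{n}5.png",im)
a=cv2.imread("pics/scene5.png");b=cv2.imread("pics/side5.png")
f=lambda im,x,y:cv2.resize(im[y:y+100,x:x+80],None,fx=5,fy=5,interpolation=cv2.INTER_CUBIC)
cv2.imwrite("pics/c5.png",np.hstack([f(a,320,115),f(b,255,110)]))
print(rel([.572,-.0935,.30]))
ca,cb=viewer.get_calibration("scene"),viewer.get_calibration("side")
p=robot.observe()["ee_pos"].copy();p[2]=.296;print(pix(ca,p),pix(cb,p),pix(ca,[.572,-.0935,.262]),pix(cb,[.572,-.0935,.262]))
E
```

```text
t 17.50 clockwise -1.132  tz 0.003  q6 -2.629  F [-0.9  0.2  0.3] [ 0.5722 -0.0915  0.3305] 0.669
[ 1.31621816 -1.12664294 30.61079849]
(np.float64(358.66464538836755), np.float64(153.47640275155902)) (np.float64(292.53523546071284), np.float64(154.31914071266988)) (np.float64(358.83694059667994), np.float64(166.09094115776182)) (np.float64(293.0502863281863), np.float64(163.75635081694276))
```

View pics/c5.png

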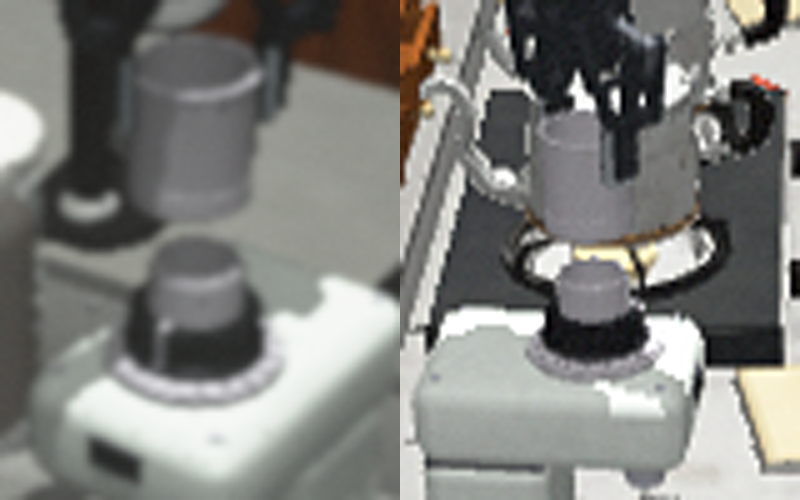

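The crops show the cup above the neck and upright. In the scene view the cup axis is about 192 against 197 for the neck, and in the side view it is about 1-3 px left. I'll quantify this by differencing with the first pictures.

Run:
```python
from h import *
for n,(x0,x1,y0,y1) in {"scene":(335,390,126,162),"side":(270,318,130,160)}.items():
    a=cv2.imread(f"pics/{n}0.png").astype(int);b=cv2.imread(f"pics/{n}5.png").astype(int)
    m=(abs(a-b).max(2)>14)
    c=viewer.get_calibration(n);p=[.5722,-.0925,0]
    for k in range(y0,y1,2):
        print(n,k,"".join("#" if v else "." for v in m[k,x0:x1]))
    for z in(.296,.33,.36): print(z,np.array(pix(c,[.5722,-.0925,z]))-[x0,0], [round(pix(c,np.array([.5722,-.0925,z])+s*.029*c["world_from_camera"][:3,0])[0]-x0,1) for s in(-1,1)])
```

```text
scene 126 ......#################################.####...........
scene 128 ......#########...##########################...........
scene 130 ......##########.###########################...........
scene 132 ......########...........####...##.########............
scene 134 .......########.....########..#############............
scene 136 ......##############.....##.##############.............
scene 138 .......###########....#####.############...............
scene 140 ...................########.#########..................
scene 142 ..........###....###########.########..................
scene 144 ..........####.##############.#######..................
scene 146 ...........##################.######...................
scene 148 ..........###################.#####....................
scene 150 ..........##################.######....................
scene 152 ..........################.########....................
scene 154 ...........##############....######....................
scene 156 ....#.......###########..#########.....................
scene 158 ..............#######.#######.....
[... 679 characters left out ...]
###.######...............
side 144 ................######.##########...............
side 146 ..............############..##..................
side 148 ...............############.....................
side 150 ................############....................
side 152 ..............#.############....................
side 154 ..............##############...#................
side 156 ..............###############...................
side 158 ...................########.....................
0.296 [ 22.56875522 154.22076262] [np.float64(13.4), np.float64(31.8)]
0.33 [ 22.16295677 144.32825042] [np.float64(12.8), np.float64(31.5)]
0.36 [ 21.79731929 135.41477802] [np.float64(12.4), np.float64(31.2)]
```

Call:
{"op": "send_rows", "data": {"increments": [[[0.002,-0.0023,0.0107],0],[[0.002,-0.0023,0.024],0],[[0.002,-0.0023,0.0347],0],[[0.002,-0.0023,0.04],0],[[0.002,-0.0023,0.04],0]]}}

```text
t: 18.1
ee_pos: [0.5718, -0.095, 0.2991]
ee_rot: [-0.001, -0.345, 0.939, 0.001]
wrist_force: [-0.2, -0.3, -0.8]
opening: 0.666
grip_force: 37.9
```

To row units: 8 mm / 750 = 0.0107, 6 mm / 750 = 0.008.

Call:
{"op": "send_rows", "data": {"increments": [[[0,0,0.0027],0],[[0,0,0.0053],0],[[0,0,0.008],0],[[0,0,0.0107],0],[[0,0,0.0107],0]]}}

```text
t: 18.6
ee_pos: [0.5722, -0.095, 0.292]
ee_rot: [-0.0, -0.345, 0.938, 0.0]
wrist_force: [-0.4, 0.3, -0.9]
opening: 0.666
grip_force: 37.9
```

```bash
python3 f.py
```

```text
t 18.60 clockwise -1.131  tz -0.011  q6 -2.633  F [0.1 0.5 0.9] [ 0.5722 -0.095   0.292 ] 0.666
```

To row units: 4 mm / 750 = 0.0053, 2 mm / 750 = 0.0027.

Call:
{"op": "send_rows", "data": {"increments": [[[0,0,0.0027],0],[[0,0,0.0053],0],[[0,0,0.0053],0]]}}

```text
t: 18.9
ee_pos: [0.5721, -0.095, 0.2879]
ee_rot: [-0.0, -0.345, 0.938, 0.0]
wrist_force: [0.3, 0.4, -0.8]
opening: 0.668
grip_force: 37.9
```

To row units: 4 mm / 750 = 0.0053, 2 mm / 750 = 0.0027.

Call:
{"op": "send_rows", "data": {"increments": [[[0,0,0.0027],0],[[0,0,0.0053],0],[[0,0,0.0053],0]]}}

```text
t: 19.2
ee_pos: [0.5721, -0.095, 0.2839]
ee_rot: [-0.0, -0.345, 0.938, 0.0]
wrist_force: [-0.0, 0.1, -1.4]
opening: 0.671
grip_force: 37.9
```

To row units: 3.5 mm / 750 = 0.0047, 2 mm / 750 = 0.0027.

Call:
{"op": "send_rows", "data": {"increments": [[[0,0,0.0027],0],[[0,0,0.0047],0],[[0,0,0.0047],0]]}}

```text
t: 19.5
ee_pos: [0.5721, -0.095, 0.2805]
ee_rot: [-0.0, -0.345, 0.938, 0.0]
wrist_force: [0.2, -0.4, -0.5]
opening: 0.664
grip_force: 37.9
```

```bash
python3 f.py
```

```text
t 19.50 clockwise -1.131  tz 0.017  q6 -2.633  F [ 0.1 -0.4  0.5] [ 0.5721 -0.095   0.2805] 0.664
```

To row units: 1 mm / 750 = 0.0013.

Call:
{"op": "send_rows", "data": {"increments": [[[0,0,0.0013],0],[[0,0,0.0013],0]]}}

```text
t: 19.7
ee_pos: [0.5722, -0.095, 0.2797]
ee_rot: [-0.0, -0.345, 0.938, 0.0]
wrist_force: [0.0, -0.3, -1.1]
opening: 0.67
grip_force: 37.9
```

Call:
{"op": "send_rows", "data": {"increments": [[[0,0,0.0013],0],[[0,0,0.0013],0]]}}

```text
t: 19.9
ee_pos: [0.5723, -0.0951, 0.2795]
ee_rot: [0.0, -0.345, 0.938, -0.0]
wrist_force: [-0.8, 1.2, 3.4]
opening: 0.669
grip_force: 38.4
```

```bash
python3 f.py
python3 - <<'E'
from h import *
for n in("scene","side"):
    im=viewer.capture(n);cv2.imwrite(f"pics/{n}6.png",im)
a=cv2.imread("pics/scene6.png");b=cv2.imread("pics/side6.png")
f=lambda im,x,y:cv2.resize(im[y:y+100,x:x+80],None,fx=5,fy=5,interpolation=cv2.INTER_CUBIC)
cv2.imwrite("pics/c6.png",np.hstack([f(a,320,115),f(b,255,110)]))
E
```

```text
t 19.90 clockwise -1.131  tz 0.014  q6 -2.633  F [-0.1  1.4 -3.4] [ 0.5723 -0.0951  0.2795] 0.669
```

View pics/c6.png

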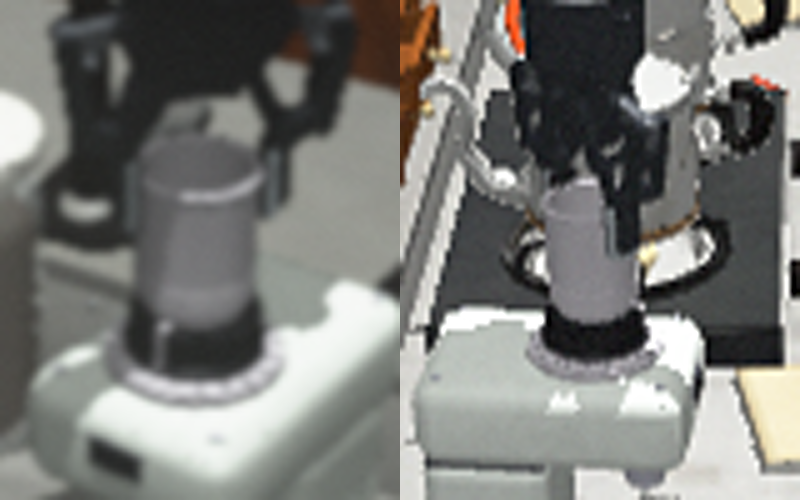

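The cup is seated over the neck, close above the dial, and contact came at the expected height. I'll release and retreat straight up.

Call:
{"op": "send_rows", "data": {"increments": [[[0,0,0],0],[[0,0,0],0],[[0,0,0],0],[[0,0,0],0],[[0,0,0],0]], "fingers": 1}}

```text
t: 20.5
ee_pos: [0.5723, -0.095, 0.2786]
ee_rot: [-0.0, -0.345, 0.938, 0.0]
wrist_force: [-0.4, 0.6, 1.0]
opening: 1.003
grip_force: 0.0
```

To row units: -120 mm / 750 = -0.16, -110 mm / 750 = -0.1467.

Call:
{"op": "send_rows", "data": {"increments": [[[0,0,-0.0133],0],[[0,0,-0.04],0],[[0,0,-0.0933],0],[[0,0,-0.1467],0],[[0,0,-0.16],0]]}}

```text
t: 21.0
ee_pos: [0.5734, -0.0954, 0.405]
ee_rot: [0.004, -0.345, 0.938, -0.003]
wrist_force: [1.2, 0.3, 0.8]
opening: 1.001
grip_force: 0.0
```

Call:
{"op": "send_rows", "data": {"increments": [[[0,0,0],0],[[0,0,0],0],[[0,0,0],0]]}}

```text
t: 21.3
ee_pos: [0.5717, -0.0948, 0.3968]
ee_rot: [-0.001, -0.345, 0.938, 0.001]
wrist_force: [0.1, -0.4, -0.2]
opening: 1.002
grip_force: 0.0
```

```bash
python3 f.py
python3 - <<'E'
from h import *
for n,(x0,x1,y0,y1) in {"scene":(335,390,138,186),"side":(270,318,144,178)}.items():
    a=cv2.imread(f"pics/{n}6.png").astype(int);b=viewer.capture(n);cv2.imwrite(f"pics/{n}7.png",b);b=b.astype(int)
    c=viewer.get_calibration(n)
    print(n,[np.round(pix(c,[.572,-.0935,z]),1) for z in(.246,.312)], abs(a-b)[y0:y1,x0:x1].max(2).__gt__(25).astype(int).sum(1))
E
```

```text
t 21.30 clockwise -1.131  tz -0.006  q6 -2.633  F [ 0.2 -0.4  0.2] [ 0.5717 -0.0948  0.3968] 1.002
scene [array([358.6, 171.8]), array([359.5, 147.8])] [28 25 24 20 16 12 10 10 11 10  9  9  8  9 13 18 17 12 10  7  6  2  0  0
  0  0  0  0  0  0  0  0  0  1  3  6  6 11 14 15 15 14 12  5  3  0  5  7]
side [array([293.2, 168.2]), array([292.5, 149.5])] [21 19 19 17 13 13 10  8  7  8  6  6  6  6  6  6  6  0  0  1  0  2  1  1
  0  1  0  0  0  1  7 10  9  6]
```

```bash
python3 -c "
from plant import hand_in
print(hand_in())"
```

```text
the job is handed in; nothing more can be done
None
```

I turned the dial clockwise until the burrs met (about 0.3 N m), then back six clicks and let go; the feed cup is seated fully over the neck. The job was handed in at about 21 s of the 70 s allowed, but no verdict came back.

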